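# Unlock the blade safe and rack the pasta-cutter blade

## Task

Unlock the wooden blade safe on the counter: put the T-handled key fully home in its lock, turn it clockwise until it stops, and leave it in there. Then draw the steel pasta-cutter blade straight up out of its slot and lower it upright all the way down into the slot of the drying rack, setting it down rather than dropping it. Leave the other things on the counter where they are.

Things in the scene. Friction and masses are not known exactly. Their poses are not given: they have to be found in the camera images.
- key: steel T-handled key standing upright in key_stand. Origin at the tip, z up along the shank: tapered round tip 0-8 mm, 12 mm square shank 8-34 mm (flats along its x and y; any quarter turn fits the hole), round collar 30 mm across 34-40 mm, round stem 10 mm across 40-68 mm, T-bar 68-84 mm, which is 56 mm long along x, 12 mm thick along y, 16 mm tall
- key_grip (a point): middle of the key's T-bar, 76 mm above the key's tip; axes as the key's
- key_stand: wooden block 60 x 60 x 50 mm with a 20 mm round hole through its middle; the key hangs in it by its collar (34 mm deep). Fixed. Origin under its centre
- safe: fixed wooden blade safe. Origin on the counter under the slot's middle. The slotted block is 44 mm (x) by 124 mm (y), 60 mm high, slot 8 mm (x) by 100 mm (y), slot floor 5 mm up. A 30 mm high lock pedestal adjoins at -y (y -60 to -140 mm, 70 mm wide) and carries the lock barrel, its axis at y = -100 mm
- keyhole (a point): centre of the square keyhole's mouth on the flat top of the round steel lock barrel (54 mm across), 78 mm above the counter. Hole 14 mm square with a 3 mm chamfer, 46 mm deep; its flats lie along this point's x and y and turn with the barrel. Its y axis points along the latch arm
- latch (a joint): rotation of the lock barrel and its latch arm about the vertical, rad: 0 locked (arm, at 63-71 mm height, reaches 72 mm from the axis over one shoulder of the blade), grows as the key is turned clockwise seen from above, stop at 1.4; stays where it is left. The key has up to 0.19 rad of play in the hole
- blade: flat stainless pasta-cutter blade standing in the safe's slot. Origin at the middle of its lower edge, z up, y along its width: foot 90 mm wide, 5 mm thick, 55 mm high; neck 50 mm wide, 5 mm thick up to 120 mm; grip edge 50 mm wide, 10 mm thick (x) from 120 to 136 mm. 220 g
- blade_grip (a point): middle of the blade's grip edge, 128 mm above its lower edge; axes as the blade's
- rack: fixed wooden drying rack with one slot; origin on the counter under its centre. Outside 126 mm (x), 30 mm (y) over the slot walls, 70 mm (y) over the 8 mm foot, 53 mm high. Slot 110 mm long along x, 14 mm wide along y, 45 mm deep
- rack_floor (a point): centre of the rack's slot floor, 8 mm above the counter; axes as the rack's (slot along x)
- ladle: stainless strainer ladle lying flat, 350 mm long, bowl 104 mm across and 28 mm high; its x axis points from handle to bowl, bowl centre at x = 100 mm. Bystander
- jug: glass jug, 100 mm across, 130 mm tall, handle on its +y side; origin under the base. Bystander
- pasta_fork: wooden pasta fork lying flat, 270 mm long, up to 50 mm wide, 34 mm high over its pegs at the +x end; origin 120 mm from the head end. Bystander
- pinch_bowl: small white ceramic bowl, 84 mm across, 40 mm high; origin under the base. Bystander
- pepper_mill: dark wooden pepper mill, 56 mm across, 150 mm tall; origin under the base. Bystander
- jar: glass jar with steel lid, 72 mm across, 90 mm tall; origin under the base. Bystander
Mind the look-alikes: they are no part of the job. Several things have the shape of the blade; the one meant has the colours described above.

How it is judged (in metres and radians):
On the way, in this order (a step that is already met when the one before it is completed fails the run):
1. the key is fully home in the lock, which is still locked (horizontal distance between key and keyhole below 0.005 m and z of key in the frame of keyhole below -0.028 m and angle between key's own z axis and vertical below 0.15 rad and value of joint latch below 0.6 rad), for 0.1 s.
2. the lock is turned clockwise, with the key in it (horizontal distance between key and keyhole below 0.005 m and z of key in the frame of keyhole below -0.028 m and angle between key's own z axis and vertical below 0.15 rad and value of joint latch above 1.05 rad), for 0.2 s.
3. the blade is drawn up clear of the safe's slot (z of blade in the frame of safe above 0.065 m), for 0.05 s.
4. the blade is lowered into the rack's slot while still held (lower edge within 20 mm of the slot floor) (z of blade in the frame of rack_floor below 0.02 m and x of blade in the frame of rack_floor between -0.02 and 0.02 m and y of blade in the frame of rack_floor between -0.01 and 0.01 m and angle between blade's own z axis and vertical below 0.4 rad and contact force between the fingers and blade above 0.5 N).
At the end, for the whole second after the job is handed in: Blade standing in the rack slot: lower edge under 10 mm above its floor, within 20 mm along and 10 mm across of its centre, tilt under 0.4 rad. Key still in the lock: tip over 28 mm below the mouth, within 5 mm of its axis, tilt under 0.15 rad. Latch beyond 1.05 rad (all of step 2 and z of blade in the frame of rack_floor below 0.01 m and x of blade in the frame of rack_floor between -0.02 and 0.02 m and y of blade in the frame of rack_floor between -0.01 and 0.01 m and angle between blade's own z axis and vertical below 0.4 rad); the robot touches nothing.
It fails at once if one of the six loose bystanders is shifted by more than 40 mm (distance of any of ladle, jug, pasta_fork, pinch_bowl, pepper_mill, jar from where it was at the start of the episode above 0.04 m).
It also fails if it takes over 58 s, if anything falls off the work surface, if the arm or the gripper's body presses on something with over 40 N, if the wrist force passes 120 N, or if a joint passes its speed limit or range.

## Robot

A 7-joint arm with a two-finger parallel gripper is mounted at the origin on the work surface. World frame = base frame: x ahead of the robot, y to its left, z up, the work surface at z = 0. Lengths are in mm, angles in rad, forces in N, time in s.
With the tool pointing down it reaches from about 400 to 900 mm from the base axis. Payload 5.6 kg.
Tool frame: the origin (TCP) lies midway between the tips of the shut fingers; the grasp point (between the pads) lies 19 mm behind it; z points along the fingers, y is the line along which they close (so a half turn about z gives the same grasp; the last joint's range is limited). The gripper opens to 92 mm and grips with 3 to 60 N. Pads are 20 mm wide; open, the fingers measure 128 mm over their backs; the gripper's body (75 mm by 189 mm) begins 69 mm behind the grasp point.
Start: joints at [-0.043, 0.468, -0.012, 1.603, 0.006, 1.071, -0.056], TCP at [650.007, -0.044, 214.592] pointing down, gripper open.
Joint ranges: [-2.53, 2.53], [-0.31, 2.02], [-1.57, 1.55], [0.28, 2.44], [-1.29, 4.43], [0.15, 1.84], [-2.92, 2.92]. Speed limits (rad/s): [2.57, 2.57, 3.14, 3.14, 3.14, 3.14, 3.14].

## Interface

Orientations are given as a rotation vector (axis times angle).
In Python, from cell import robot, grip, kin, viewer gives the robot as it stands. Calls block until the motion is done:
- robot.movep(position, orientation): joint-space move of the TCP to a pose.
- robot.servo_line(position, feed=150, rotation=None): straight line of the TCP; rotation=None keeps the orientation; feed is the mean speed in mm/s.
- robot.goto_joints(angles): joint-space move.
- grip(opening, newtons=None): opening from 0.0 (shut) to 1.0 (fully open); newtons is the grip in N (None keeps the last); returns when the fingers have stopped.
- robot.hold(seconds).
- kin.ik(position, orientation): joint angles nearest the present ones, or None.
- robot.observe(): the state.
- viewer.read_camera(name): name is "scene" or "side" or "wrist"; returns the picture (384x512x3 uint8, red, green, blue); there is no depth.
- viewer.camera_info(name): a dict with "camera_matrix" (3x3 intrinsics, pixels), "R" (3x3) and "t" (3): a world point X has camera coordinates R X + t. Camera axes: x right, y down, z forward; pixel columns grow to the right and rows downward; lengths in mm; the calibration is good to about 2 mm. A picture is of the moment at which its call begins: read the wrist's pose just before it. camera_info takes no time and is no camera call; for the wrist camera it gives the pose at the moment of the call.
A pose or a line that the arm cannot do raises robot.IKError and nothing moves.
- robot.job_done(): hands the job in; it is judged then, once.
Trained networks look in the newest picture that a camera, given by its name, has taken for a name from the list of things; names that differ only in an ending like _2 or _b are one class to them, and where a whole thing is asked for, a point or a joint stands for the part that bears it (a point fixed in the world has none). Each returns a list of dicts, best first, with "confidence" (0 to 1); they miss things now and then, are a little off and sometimes report something else, mostly with a low value. They report only what shows in the picture. A call takes as long as a camera call. They do not tell look-alikes from the thing itself.
- viewer.silhouettes(name, camera): "mask" (384x512 bool, what is visible of it).
- viewer.pinpoint(name, camera): "at" ([x, y, z] in mm, in the coordinates of the camera as it stood for that picture, good to about 4 mm: a listed point, or the origin of a listed thing).
The state is a dict: "t": time; "joints": joint angles; "joint_velocities": joint speeds; "joint_torque": joint torques, N m; "tcp_pos": TCP position; "tcp_rot": TCP orientation; "contact_force": force on the tool from outside, world axes, zero at the start; "wrist_torque": the same for the moment, N m; "grip_width": opening from 0.0 (shut) to 1.0 (fully open); "grip_force": force on a finger pad.
Only numpy, scipy, OpenCV 4.12 (cv2) and the standard library are available. Lean on these libraries where they do the work, as an engineer would, in place of code of your own. Each camera call takes 0.05 s, during which the arm holds its last target. There are 200 camera calls.

## Working session

There is one attempt and no reset: what is moved stays moved. The work goes in short steps, each a Python script; the robot and the scene stay as the last script left them, time stands still between calls to the robot, and variables do not carry over. Pictures are saved under pics/ and viewed, at most 10 in all, crops included, and the job is handed in when it is done.

```bash
ls; mkdir -p pics
cat > h.py <<'E'
import numpy as np, cv2
from cell import robot, grip, kin, viewer
def w(cam,p):
    i=viewer.camera_info(cam); R=np.array(i["R"]);t=np.array(i["t"]).ravel()
    return R.T@(np.array(p)-t)
def px(cam,p):
    i=viewer.camera_info(cam); q=np.array(i["camera_matrix"])@(np.array(i["R"])@np.array(p)+np.array(i["t"]).ravel()); return q[:2]/q[2]
def save(n,im): cv2.imwrite(f"pics/{n}.png",im[:,:,::-1])
E
python3 - <<'E'
from h import *
np.set_printoptions(precision=1,suppress=True)
ims=[]
for c in("scene","side"):
    ims.append(viewer.read_camera(c))
    for n in("key","key_grip","key_stand","safe","keyhole","blade","blade_grip","rack","rack_floor"):
        for d in viewer.pinpoint(n,c)[:4]:
            p=w(c,d["at"]); print(c,n,round(d["confidence"],2),p,px(c,p))
save("a",ims[0]);save("b",ims[1])
print(robot.observe()["t"])
E
```

```text
pics
scene key 0.64 [ 424.4 -307.7   18.8] [162.3 237.7]
scene key 0.34 [556.3  82.2   1.4] [267.6 193.8]
scene key 0.23 [804.8 -51.4  -1.7] [306.6 250.3]
scene key_grip 0.69 [ 427.7 -308.    87.4] [159.3 223.7]
scene key_stand 0.94 [ 420.7 -310.2    0.7] [161.9 241.3]
scene safe 0.76 [561.4  78.1  -0.2] [268.  195.3]
scene safe 0.47 [552.9 -23.5  76. ] [249.5 193.9]
scene keyhole 0.79 [555.2 -25.   77. ] [249.8 194.2]
scene keyhole 0.48 [ 427.5 -307.9   86.9] [159.3 223.8]
scene blade 0.55 [558.3  79.3   6.3] [267.6 193.5]
scene blade 0.39 [707.3 -30.    2. ] [284.8 231. ]
scene blade 0.33 [436.5 296.    2.3] [274.1 154.4]
scene blade_grip 0.7 [559.4  76.1 135.6] [269.1 166.3]
scene blade_grip 0.67 [707.9 -25.9 132.9] [289.2 202.2]
scene rack 0.65 [439.5 295.2   5.6] [274.6 154.1]
scene rack 0.64 [557.5  78.4   6.2] [267.3 193.5]
scene rack_floor 0.51 [438.  303.5   4.6] [275.4 153.3]
scene rack_floor 0.24 [ 423.4 -308.4   -1.9] [163.  241.9]
side key 0.68 [ 423.1 -309.4   13.3] [247.3 296.5]
side key 0.25 [ 613.1 -428.9    1.1] [343.2 295.8]
side key_stand 0.59 [ 423.7 -309.    -3.7] [247.4 300.7]
side safe 0.93 [563.5  74.3  -3.8] [213.2 191. ]
side keyhole 0.95 [556.5 -23.6  78.2] [227.8 188. ]
side blade 0.67 [559.7  78.3   3.2] [211.3 189. ]
side blade 0.57 [705.6 -25.4  -2.5] [269.1 191.1]
side blade_grip 0.84 [699.3 -29.1 129.7] [270.2 157.4]
side blade_grip 0.64 [556.4  72.4 132.3] [209.2 155.9]
side blade_grip 0.64 [745.7 312.3   0.7] [222.  138.1]
side rack 0.94 [435.  298.7  -2.2] [144.6 168.8]
side rack_floor 0.83 [435.1 296.2  10. ] [144.3 166.2]
side rack_floor 0.3 [ 613.8 -432.    -1.8] [344.2 297.3]
1.0
```

Run:
```python
import cv2,numpy as np
a=cv2.imread("pics/a.png");b=cv2.imread("pics/b.png")
cv2.imwrite("pics/a2.png",cv2.resize(a[90:330,100:420],(800,600),interpolation=2))
cv2.imwrite("pics/b2.png",cv2.resize(b[100:340,90:410],(800,600),interpolation=2))
```

```text
(no output)
```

View pics/a2.png

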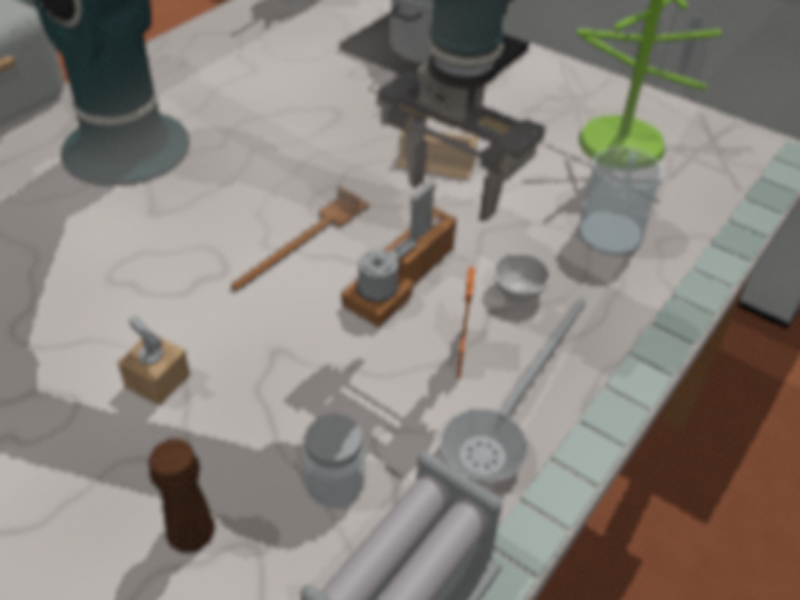

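View pics/b2.png

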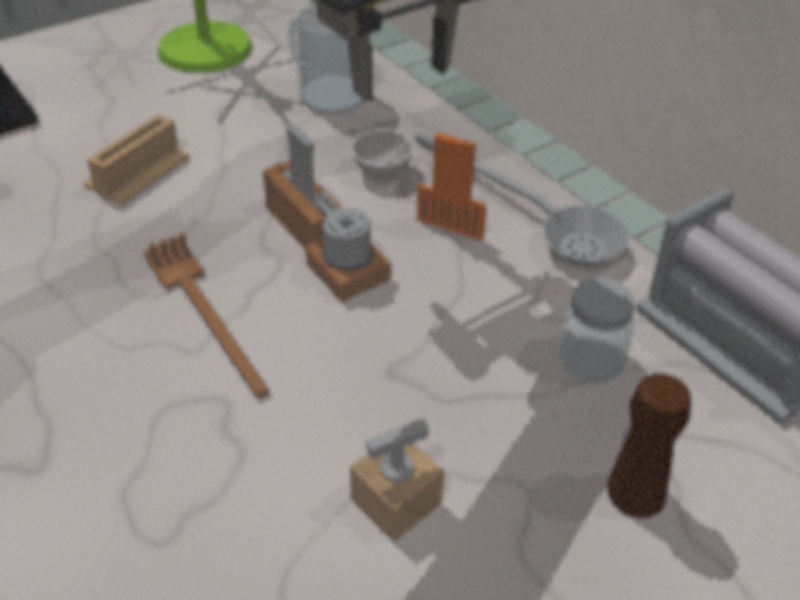

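The steel blade is at scene px (269,180), standing in the safe. The orange one at scene px (287,217), free-standing, is a look-alike. The key is at (160,228) and the rack is at side px (144,167). I'll go and look at the key with the wrist camera.

```bash
cat >> h.py <<'E'
from scipy.spatial.transform import Rotation as Ro
def rv(yaw):  # tool down; tool x axis at heading yaw
    c,s=np.cos(yaw),np.sin(yaw)
    return Ro.from_matrix(np.array([[c,s,0],[s,-c,0],[0,0,-1]])).as_rotvec()
def ray(cam,uv,z,info=None):
    i=info or viewer.camera_info(cam);R=np.array(i["R"]);t=np.array(i["t"]).ravel()
    d=R.T@np.linalg.inv(np.array(i["camera_matrix"]))@np.array([uv[0],uv[1],1.]);o=-R.T@t
    return o+d*(z-o[2])/d[2]
E
python3 - <<'E'
from h import *
np.set_printoptions(precision=2,suppress=True)
i=viewer.camera_info("wrist");R=np.array(i["R"]);t=np.array(i["t"]).ravel()
o=robot.observe();T=Ro.from_rotvec(o["tcp_rot"]).as_matrix()
print("cam in tool",T.T@(-R.T@t-np.array(o["tcp_pos"])),"\n",R@T,"\n",T,i["camera_matrix"])
for c,a,b in(("side",(237.6,278),(261.2,272)),("scene",(152.8,218),(163.5,230.8))):
    p,q=ray(c,a,92),ray(c,b,92);print(c,p,q,np.arctan2(*(q-p)[1::-1]))
for n,p,z in(("key",(425,-309),73),("hole",(556,-24),101),("blade",(559,77),114),("rack",(437,298),117)):
  for y in np.arange(-3,3.2,.5):
    s=kin.ik([*p,z+100],rv(y)); print(n,round(y,2),None if s is None else np.array(s)[[0,6]],end=" | ")
  print()
E
```

```text
cam in tool [  72.76   -0.62 -170.12] 
 [[ 0.    1.   -0.  ]
 [-0.97  0.   -0.26]
 [-0.26  0.    0.97]] 
 [[ 0.  1.  0.]
 [ 1. -0. -0.]
 [-0.  0. -1.]] [[324.1    0.   250.12]
 [  0.   324.1  190.6 ]
 [  0.     0.     1.  ]]
side [ 400.63 -303.82   92.  ] [ 451.65 -319.84   92.  ] -0.30421417398804673
scene [ 398.13 -306.83   92.  ] [ 462.61 -321.68   92.  ] -0.22631381072637674
key -3.0 [0.74 2.2 ] | key -2.5 [0.83 2.66] | key -2.0 [-0.4  -2.27] | key -1.5 [ 0.   -2.23] | key -1.0 [ 0.08 -1.77] | key -0.5 [ 0.15 -1.32] | key 0.0 [ 0.23 -0.85] | key 0.5 [ 0.3  -0.39] | key 1.0 [0.38 0.08] | key 1.5 [0.46 0.54] | key 2.0 [0.54 1.01] | key 2.5 [0.62 1.47] | key 3.0 [0.7  1.94] | 
hole -3.0 [0.28 1.56] | hole -2.5 [0.36 2.02] | hole -2.0 [0.44 2.48] | hole -1.5 [-0.52 -2.85] | hole -1.0 [-0.43 -2.4 ] | hole -0.5 [-0.35 -1.94] | hole 0.0 [-0.27 -1.48] | hole 0.5 [-0.18 -1.02] | hole 1.0 [-0.1  -0.55] | hole 1.5 [-0.02 -0.09] | hole 2.0 [0.07 0.37] | hole 2.5 [0.15 0.84] | hole 3.0 [0.23 1.3 ] | 
blade -3.0 [0.12 1.38] | blade -2.5 [0.2  1.84] | blade -2.0 [0.28 2.29] | blade -1.5 [0.7 2.4] | blade -1.0 [-0.58 -2.6 ] | blade -0.5 [-0.5  -2.14] | blade 0.0 [-0.42 -1.67] | blade 0.5 [-0.34 -1.21] | blade 1.0 [-0.26 -0.74] | blade 1.5 [-0.17 -0.28] | blade 2.0 [-0.09  0.19] | blade 2.5 [-0.    0.65] | blade 3.0 [0.08 1.11] | 
rack -3.0 [-0.26  0.9 ] | rack -2.5 [-0.19  1.37] | rack -2.0 [-0.11  1.83] | rack -1.5 [0.29 1.97] | rack -1.0 [0.29 2.47] | rack -0.5 [-0.84 -2.67] | rack 0.0 [-0.76 -2.2 ] | rack 0.5 [-0.69 -1.72] | rack 1.0 [-0.61 -1.25] | rack 1.5 [-0.54 -0.77] | rack 2.0 [-0.46 -0.3 ] | rack 2.5 [-0.38  0.17] | rack 3.0 [-0.29  0.63] |
```

```bash
cat > look.py <<'E'
from h import *
np.set_printoptions(precision=1,suppress=True)
def look(tag,p,yaw,names):
    robot.movep(p,rv(yaw)); robot.hold(.2)
    im=viewer.read_camera("wrist"); save(tag,im)
    for n in names:
        for d in viewer.pinpoint(n,"wrist")[:2]:
            q=w("wrist",d["at"]); print(tag,n,round(d["confidence"],2),q,px("wrist",q))
        
    i=viewer.camera_info("wrist"); import pickle; pickle.dump({k:np.array(i[k]) for k in("camera_matrix","R","t")},open(f"pics/{tag}.pkl","wb"))
    print(robot.observe()["t"],np.round(robot.observe()["joints"],2))
E
python3 - <<'E'
from look import *
look("safe",[558,25,270],3.1,["safe","keyhole","blade","blade_grip","latch"])
look("rack",[437,298,200],3.0,["rack","rack_floor"])
look("key",[425,-309,200],2.87,["key","key_grip","key_stand"])
ims=[cv2.imread(f"pics/{n}.png") for n in("safe","rack","key")]
cv2.imwrite("pics/m1.png",np.hstack([ims[0][:,50:450]*1,ims[1][:,50:450]]))
cv2.imwrite("pics/m2.png",ims[2])
E
```

```text
safe safe 0.8 [554.3  70.   -1.9] [283.1 154.3]
safe keyhole 0.72 [555.9 -26.4  76.6] [205.5 169.8]
safe blade 0.83 [704.1 -30.8   5.7] [216.6 259. ]
safe blade 0.74 [557.   75.1   3.8] [287.3 156.8]
safe blade_grip 0.69 [704.5 -28.1 132.6] [207.7 313.2]
safe blade_grip 0.58 [559.7  72.4 133.1] [299.4 181.1]Traceback (most recent call last):
  File "<stdin>", line 2, in <module>
  File "look.py", line 7, in look
    for d in viewer.pinpoint(n,"wrist")[:2]:
             ~~~~~~~~~~~~~~~^^^^^^^^^^^
ValueError: it knows: blade, blade_grip, jar, jug, key, key_grip, key_stand, keyhole, ladle, pasta_fork, pepper_mill, pinch_bowl, rack, rack_floor, safe
```

Run:
```python
from look import *
look("safe",[558,25,270],3.1,["safe","keyhole","blade_grip"])
look("rack",[437,298,200],3.0,["rack","rack_floor"])
look("key",[425,-309,200],2.87,["key","key_grip","key_stand"])
ims=[cv2.imread(f"pics/{n}.png") for n in("safe","rack","key")]
cv2.imwrite("pics/m1.png",np.hstack([ims[0][:,60:460],ims[1][:,60:460]]))
cv2.imwrite("pics/m2.png",ims[2])
```

```text
safe safe 0.79 [555.6  69.4   0. ] [282.8 155.5]
safe keyhole 0.56 [556.4 -26.5  78.4] [205.3 170.5]
safe blade_grip 0.92 [703.5 -28.8 130.6] [207.3 311.2]
safe blade_grip 0.82 [563.7  70.8 133.1] [297.8 185.2]
3.3583 [ 0.2  0.3 -0.3  1.8  0.1  1.1  1.3]
rack rack 0.79 [432.  297.6  -0.4] [250.1 163.7]
rack rack_floor 0.74 [430.1 296.9  11.1] [249.1 164.2]
4.8833 [-0.3  0.3 -0.5  1.9  0.2  1.   0.6]
key key 0.95 [ 428.  -310.6   15.1] [249.6 174. ]
key key_grip 0.72 [ 424.9 -313.7   94.3] [245.4 190.7]
key key_stand 0.87 [ 425.5 -309.     1.5] [250.5 169.1]
7.4583 [ 0.6  0.3 -0.1  1.9  0.   0.9  1.8]
```

View pics/m1.png

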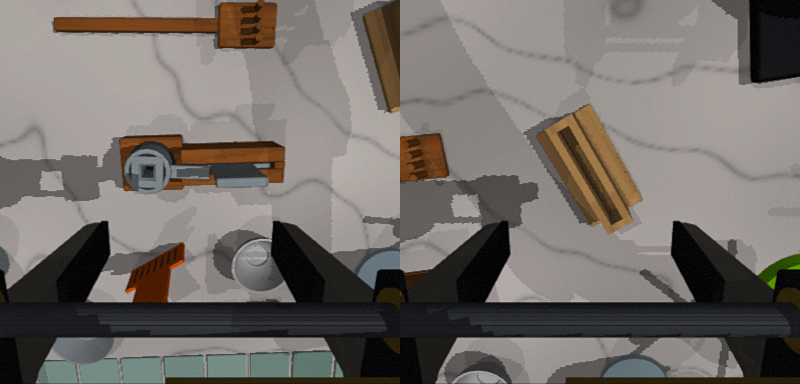

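View pics/m2.png

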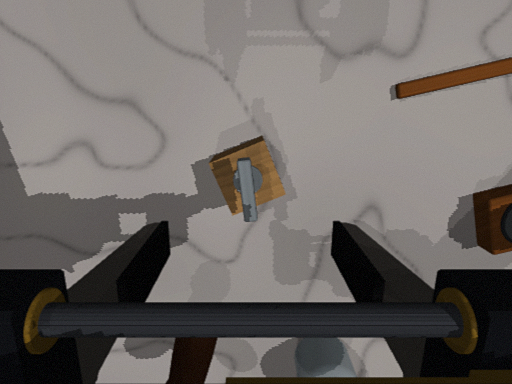

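Wrist views: the safe view has the keyhole at about (207,171), the steel blade's top edge at about (300,177) and the orange blade at (212,260). In the rack view the slot runs from about (227,130) to (278,215). In the key view the T-bar runs from (244,158) to (250,221). One enlarged composite will give me accurate corners and confirm the blade.

Run:
```python
import cv2,numpy as np
g=lambda n,x,y,w,k:cv2.resize(cv2.imread(f"pics/{n}.png")[y:y+w*3//4,x:x+w],(400,300),interpolation=2)
A=np.vstack([np.hstack([g("key",197,150,100,4),g("safe",170,140,80,5)]),np.hstack([g("safe",250,140,100,4),g("rack",187,100,160,2.5)])])
cv2.imwrite("pics/m3.png",A)
```

```text
(no output)
```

View pics/m3.png

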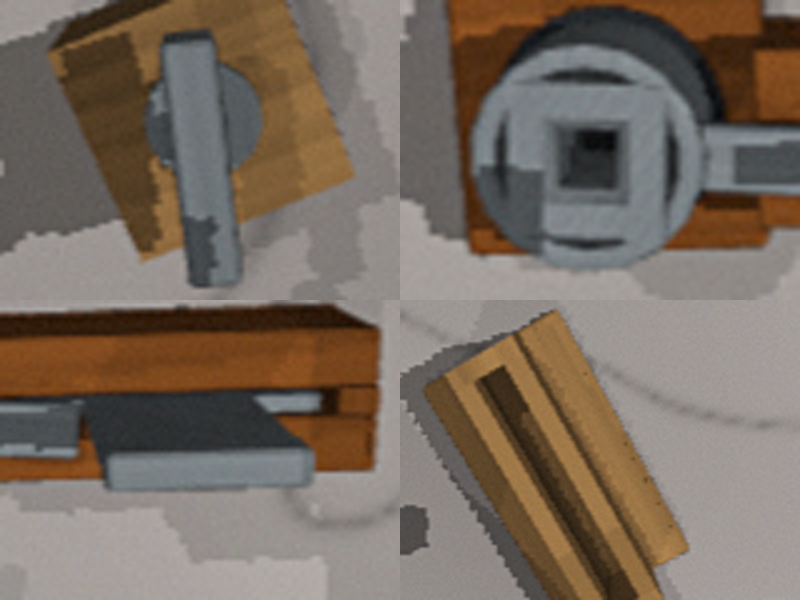

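Corners from the composite: the key bar's top-face ends, the keyhole's chamfer square, the blade's grip strip (steel grey, in the safe, with the latch arm over its shoulder, so it is the one meant) and the near end of the rack slot.

Run:
```python
from h import *
import pickle
np.set_printoptions(precision=1,suppress=True)
def P(tag,d,org,x,y,w,z):
    k=400/w; i=pickle.load(open(f"pics/{tag}.pkl","rb"))
    return ray("wrist",((d[0]-org[0]+.5)/k-.5+x,(d[1]-org[1]+.5)/k-.5+y),z,i)
h=lambda a:np.arctan2(a[1],a[0])
K=[P("key",d,(0,0),197,150,100,100) for d in((163,43),(211,42),(236,282),(189,284))]
print("key",np.mean(K,0),h(K[0]-K[3]),h(K[1]-K[2]),[np.linalg.norm(K[j]-K[j-1]) for j in range(4)])
H=[P("safe",d,(400,0),170,140,80,78) for d in((545,118),(628,118),(628,203),(545,203))]
print("hole",np.mean(H,0),h(H[1]-H[0]),h(H[2]-H[3]),h(H[0]-H[3]),h(H[1]-H[2]),[np.linalg.norm(H[j]-H[j-1]) for j in range(4)])
A=[P("safe",d,(400,0),170,140,80,71) for d in((705,125),(800,128),(705,188),(800,195))]
print("arm",h(A[1]-A[0]),h(A[3]-A[2]))
B=[P("safe",d,(0,300),250,140,100,141) for d in((108,455),(312,450),(312,487),(110,490))]
print("blade",np.mean(B,0),h(B[1]-B[0]),h(B[2]-B[3]),[np.linalg.norm(B[j]-B[j-1]) for j in range(4)])
S=[P("safe",d,(0,300),250,140,100,60) for d in((0,345),(380,330),(0,374),(380,385),)]
print("safe edge",h(S[1]-S[0]),h(S[3]-S[2]))
S=[P("rack",d,(400,300),187,100,160,53) for d in((478,380),(605,600),(508,368),(640,590))]
u=(S[1]-S[0]);v=S[3]-S[2];print("rack",h(u),h(v));u=u/np.linalg.norm(u)+v/np.linalg.norm(v);u/=np.linalg.norm(u)
print((S[0]+S[2])/2+55*u,np.linalg.norm(np.cross(u,S[2]-S[0])))
```

```text
key [ 424.  -312.3  100. ] 2.967355807414198 2.9733591254359704 [np.float64(54.2023034162983), np.float64(10.109732782973813), np.float64(53.977729557780286), np.float64(10.418880619922803)]
hole [558.  -24.8  78. ] 1.5298915020474433 1.5298388041759745 3.0591467624742665 3.0725794845908165 [np.float64(19.78430247632535), np.float64(18.785117058726232), np.float64(19.77605019030666), np.float64(19.050942919874494)]
arm 1.4978515452008208 1.454382541269767
blade [558.9  73.9 141. ] 1.5549944830591471 1.5451667875338355 [np.float64(8.587315130649273), np.float64(48.24088416229947), np.float64(9.055213632635073), np.float64(48.138291513710904)]
safe edge 1.5694970497914678 1.5007107893838547
rack 0.3673565491106882 0.3896412360271134
[436.3 299.1  53. ] 12.394581872823856
```

Run:
```python
from look import *
yaw=2.970
robot.movep([424.5,-311,130],rv(yaw))
robot.servo_line([424.5,-311,73],feed=120)
grip(0.0,45); o=robot.observe(); print(o["t"],o["grip_width"]*92,o["grip_force"],o["contact_force"])
robot.servo_line([424.5,-311,150],feed=120)
o=robot.observe(); print(o["t"],o["contact_force"],o["grip_width"]*92)
robot.movep([558,-24.8,150],rv(3.082)); robot.hold(.2)
o=robot.observe(); print(o["t"],o["tcp_pos"],np.round(o["joints"],2),o["contact_force"],o["wrist_torque"])
im=viewer.read_camera("side");im2=viewer.read_camera("wrist");im3=viewer.read_camera("scene")
for c in("side","scene"):
  for n in("key","key_grip","keyhole"):
    for d in viewer.pinpoint(n,c)[:1]: print(c,n,d["confidence"],w(c,d["at"]))
g=lambda im,x,y,w:cv2.resize(im[y:y+w*3//4,x:x+w],(400,300),interpolation=2)
save("m4",np.vstack([np.hstack([g(im,180,130,100),g(im3,200,130,100)]),np.hstack([g(im2,0,0,512),g(im2,170,120,150)])]))
```

```text
9.65 11.446271931597453 44.9880862981081 [ 0.4  0.4 -0.9]
10.4417 [-0.6  0.1 -0.5] 11.51083981042107
11.8417 [557.8 -26.5 150. ] [ 0.2  0.4 -0.2  1.9  0.1  0.9  1.4] [ 0.6  0.5 -1.6] [ 0.1 -0.1  0. ]
side key 0.58 [563.6  77.7  -3.6]
side key_grip 0.45 [558.3 -21.4 167.4]
side keyhole 0.8 [560.3 -24.   75.6]
scene key 0.48 [557.6 -25.3  94.7]
scene key_grip 0.58 [561.4 -21.1 164.1]
```

View pics/m4.png

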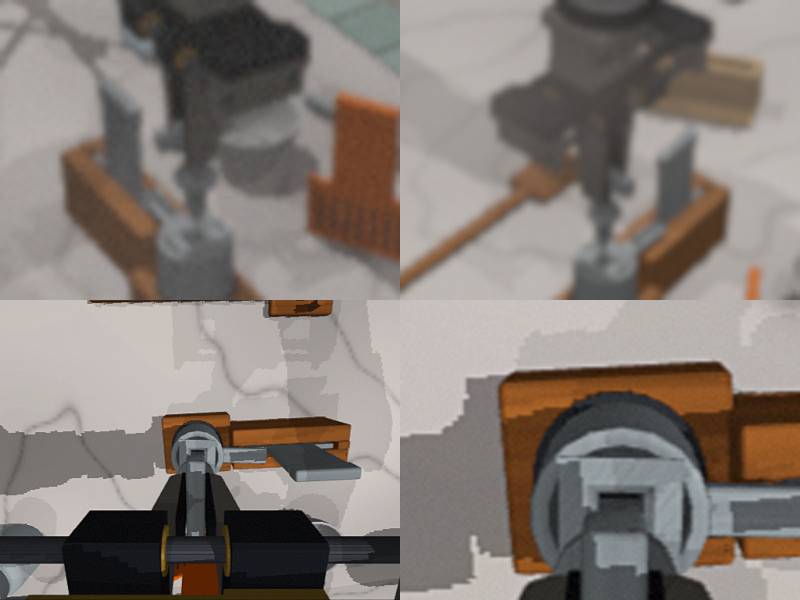

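The key is held with its tip just above the barrel, and the collar covers the hole (hole edge at bottom-right panel px (625,500)). I'll descend in steps and check force and TCP offset.

Run:
```python
from look import *
def st(m=""):
    o=robot.observe(); print(m,round(o["t"],2),np.array(o["tcp_pos"]),o["contact_force"],o["wrist_torque"],round(o["grip_width"]*92,1)); return o
st()
for z in(138,132,126,122,118):
    robot.servo_line([558,-24.8,z],feed=60); o=st(z)
    if abs(o["contact_force"][2])>20: break
```

```text
12.29 [558.  -24.8 150. ] [-0.  -0.5 -0.9] [ 0.1 -0.1  0. ] 11.7
138 12.64 [557.5 -24.7 137.3] [ 0.7  0.6 -1.5] [ 0.1 -0.  -0. ] 11.7
132 12.89 [557.7 -24.8 131.6] [-0.3 -0.5 -1.2] [ 0.1 -0.1  0.1] 11.4
126 13.14 [557.7 -24.8 125.6] [-0.6 -0.  -1. ] [ 0.1 -0.1  0. ] 11.5
122 13.39 [557.7 -24.8 121.6] [-0.8  0.7 -1.3] [ 0.1 -0.1 -0. ] 11.6
118 13.64 [557.8 -24.8 117.7] [-0.3  0.2 -0.6] [ 0.1 -0.1 -0. ] 12.0
```

```bash
cat >> look.py <<'E'
def st(m=""):
    o=robot.observe(); print(m,round(o["t"],2),np.array(o["tcp_pos"]),o["contact_force"],o["wrist_torque"],round(o["grip_width"]*92,1)); return o
E
python3 - <<'E'
from look import *
for z in(114,110,106,103,101.5,100.5):
    robot.servo_line([558,-24.8,z],feed=50); o=st(z)
    if abs(o["contact_force"][2])>15: break
E
```

```text
114 13.89 [557.9 -24.8 113.7] [ 0.3  0.9 -0.7] [ 0.1 -0.1 -0. ] 11.5
110 14.14 [557.9 -24.8 109.7] [-0.1  0.8 -1.3] [ 0.1 -0.  -0. ] 11.6
106 14.39 [557.9 -24.8 105.7] [ 0.2  0.2 -1.8] [ 0.1 -0.1 -0. ] 11.6
103 14.64 [557.9 -24.8 102.8] [-0.3  0.1 -2.1] [ 0.1 -0.  -0. ] 11.6
101.5 14.89 [558.  -24.8 101.4] [ 0.3  0.  -1.9] [ 0.1 -0.1  0. ] 11.3
100.5 15.14 [558.3 -24.8 100.9] [-1.6  0.5  3.4] [0.1 0.2 0. ] 11.7
```

Run:
```python
from look import *
robot.hold(.2)
a=0
for a in(.25,.5,.75,1.0,1.2,1.3,1.4,1.46,1.52,1.58):
    robot.servo_line([558,-24.8,100.9],feed=40,rotation=rv(3.082-a)); o=st(a)
    if abs(o["wrist_torque"][2])>2.5: break
save("turned",viewer.read_camera("wrist"))
```

```text
0.25 15.74 [557.8 -24.4 100.9] [-2.5  1.7  4. ] [ 0.3  0.4 -0. ] 12.0
0.5 16.14 [557.9 -24.3 101. ] [-2.1  2.3  3.8] [0.6 0.5 0. ] 11.5
0.75 16.54 [558.1 -24.2 100.9] [-1.9  3.   4.1] [0.8 0.4 0. ] 11.4
1.0 16.94 [558.3 -24.2 101. ] [-0.9  4.   3.9] [ 1.2  0.1 -0. ] 12.2
1.2 17.29 [558.4 -24.2 101. ] [0.6 5.4 3. ] [ 1.3 -0.1  0.1] 11.8
1.3 17.54 [558.4 -24.2 101. ] [1.3 5.2 3.2] [ 1.4 -0.1  0. ] 11.6
1.4 17.79 [558.5 -24.2 101. ] [-0.4  5.4  3. ] [ 1.3 -0.1 -0. ] 11.6
1.46 18.04 [558.5 -24.2 101. ] [0.4 5.6 2.2] [ 1.3 -0.1 -0. ] 11.4
1.52 18.29 [558.6 -24.2 101. ] [1.6 5.5 3.2] [ 1.4 -0.2  0. ] 11.5
1.58 18.54 [558.7 -24.2 101. ] [1.3 5.3 1.7] [ 1.4 -0.2  0. ] 11.5
```

View pics/turned.png

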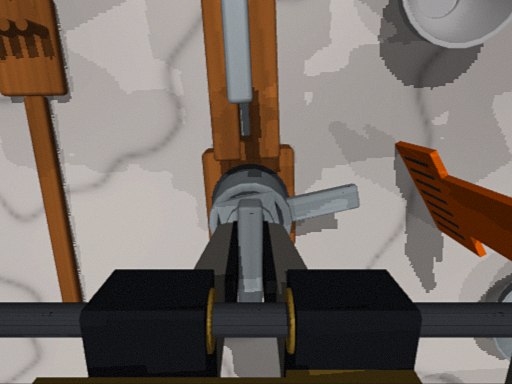

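Run:
```python
from look import *
o=st();m=Ro.from_rotvec(o["tcp_rot"]).as_matrix();print(np.arctan2(m[1,0],m[0,0]),m[:,2])
```

```text
18.59 [558.7 -24.2 101. ] [1.  5.9 2.4] [ 1.4 -0.3  0.1] 11.4
1.5068483687098368 [ 0.  0. -1.]
```

The latch arm now points at px (355,190), almost 1.4 rad from the slot, and clear of the blade. I'll press a little further to feel the stop, then release.

Run:
```python
from look import *
for a in(1.63,1.68):
    robot.servo_line([558.5,-24.2,100.9],feed=40,rotation=rv(3.082-a)); o=st(a)
robot.servo_line([558.5,-24.2,100.9],feed=40,rotation=rv(3.082-1.6)); st()
grip(0.6); st()
robot.servo_line([558.5,-24.2,200],feed=150)
look("rel",[559,40,270],3.11,["keyhole","key_grip","blade_grip","key"])
im=cv2.imread("pics/rel.png"); cv2.imwrite("pics/m5.png",cv2.resize(im[100:280,150:390],(800,600),interpolation=2))
```

```text
1.63 18.84 [558.8 -24.1 101. ] [0.9 4.2 3. ] [ 1.2 -0.1  0.3] 11.6
1.68 19.09 [558.8 -24.1 101. ] [0.5 4.  2.7] [ 1.1 -0.2  0.6] 11.6
 19.34 [558.7 -24.2 101. ] [1.4 4.8 3. ] [ 1.3 -0.2  0.1] 11.4
 20.12 [558.5 -24.2 100.9] [-0.7  0.6  0.1] [ 0. -0. -0.] 55.3
rel keyhole 0.95 [559.1 -27.   78.7] [191.7 172.1]
rel keyhole 0.37 [ 700.5 -287.8   -2.3] [ 34.8 258.6]
rel key_grip 0.73 [556.6 -27.6 121.8] [183.6 178.6]
rel key_grip 0.23 [ 699.7 -285.5   -2.3] [ 36.2 258.1]
rel blade_grip 0.92 [706.4 -30.5 132. ] [190.7 313.6]
rel blade_grip 0.75 [561.3  69.9 135.6] [281.7 183.5]
rel key 0.97 [557.1 -23.2  47.4] [199.1 165.1]
rel key 0.64 [433.3 294.6  -1.9] [448.  54.]
22.65 [-0.   0.3 -0.1  1.8  0.   1.1  1.4]
```

View pics/m5.png

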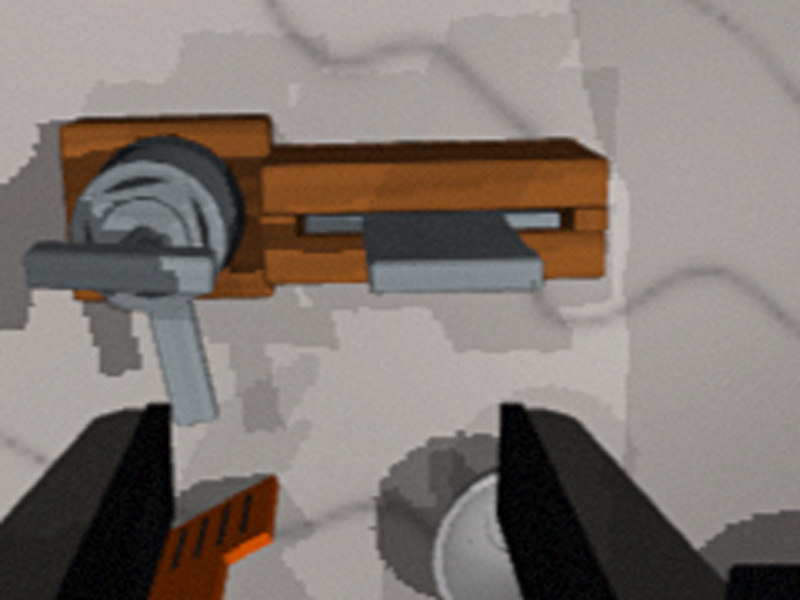

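The key sits home with its bar in front of the barrel, and the latch arm points away at (195,420). The blade's grip strip is at (372–541, 258–292) in the crop. I'll compute the grasp, check where the green stand is, then lift.

Run:
```python
from look import *
import pickle
i=pickle.load(open("pics/rel.pkl","rb")); k=800/240
B=[ray("wrist",((x+.5)/k-.5+150,(y+.5)/k-.5+100),141,i) for x,y in((372,262),(541,258),(541,288),(374,292))]
c=np.mean(B,0);u=B[1]-B[0]+B[2]-B[3];yaw=np.arctan2(u[1],u[0]);print(c,yaw)
print("green",ray("side",(172,118),0),ray("scene",(349,146),0),ray("side",(172,118),0))
x,y=(c[0]+558.9)/2,(c[1]+73.9)/2; yaw=1.53
grip(0.6)
robot.movep([x,y,190],rv(yaw)); robot.servo_line([x,y,114],feed=120); st()
grip(0.0,40); st()
robot.servo_line([x,y,135],feed=50); st()
robot.servo_line([x,y,225],feed=120); st("up")
print(x,y)
viewer.read_camera("side")
for n in("blade","blade_grip"):
    for d in viewer.pinpoint(n,"side")[:2]: print(n,d["confidence"],w("side",d["at"]))
```

```text
[558.9  74.2 141. ] 1.5642592080867537
green [661.3 551.1   0. ] [655.5 554.3   0. ] [661.3 551.1   0. ]
 25.05 [559.4  74.1 114.5] [-0.1  0.4 -0.7] [-0. -0. -0.] 55.5
 25.8 [559.   74.1 114.1] [ 0.5 -0.3 -0. ] [ 0.  -0.1 -0. ] 9.5
 26.37 [558.8  74.1 135.2] [ 0.1  0.7 -2.6] [ 0.  -0.2 -0. ] 9.6
up 27.27 [558.2  73.9 224.1] [-0.2  0.3 -2.1] [-0.  0. -0.] 10.0
558.8914407685967 74.05841171091421
blade 0.86 [557.9  77.1 115.7]
blade 0.66 [704.8 -28.    0.7]
blade_grip 0.75 [701.4 -28.8 125.9]
blade_grip 0.65 [750.1 314.7   1.5]
```

Run:
```python
from look import *
robot.movep([435.8,298.7,225],rv(.378)); robot.servo_line([435.8,298.7,172],feed=100); robot.hold(.2); st()
a=viewer.read_camera("side");b=viewer.read_camera("wrist")
g=lambda im,x,y,w:cv2.resize(im[y:y+w*3//4,x:x+w],(400,300),interpolation=2)
save("m6",np.hstack([g(a,100,120,100),g(b,150,50,240)]))
```

```text
29.74 [436.2 299.  172.7] [-0.5  0.2 -2.7] [ 0.1  0.1 -0. ] 10.2
```

View pics/m6.png

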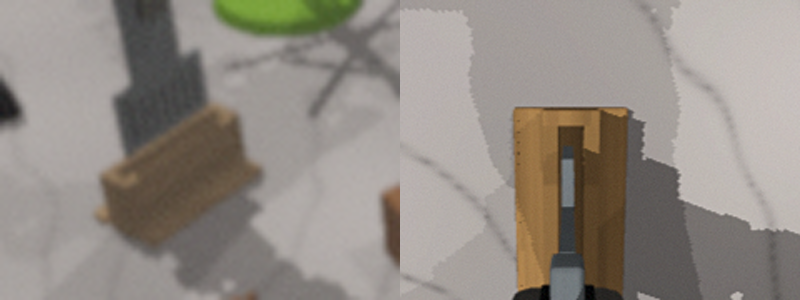

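The blade foot (x≈568) is lined up in the slot (x 558–584) in the wrist view. I'll lower it gently.

Run:
```python
from look import *
for z in(158,145,132,124,120,118,117,116):
    robot.servo_line([435.8,298.7,z],feed=60); o=st(z)
    if o["contact_force"][2]>3: break
```

```text
158 30.23 [435.4 298.4 157.3] [ 1.  -0.3 -2.5] [0.  0.1 0. ] 9.9
145 30.59 [435.5 298.5 144.4] [ 0.1  0.3 -3.3] [0.1 0.1 0. ] 9.4
132 30.96 [435.5 298.4 131.5] [-0.1  0.3 -2.9] [0.  0.1 0. ] 9.9
124 31.24 [435.5 298.5 123.5] [ 0.6 -1.1 -1.9] [-0.  0.  0.] 9.6
120 31.49 [435.7 298.6 119.8] [-0.2  0.5 -1.8] [ 0.   0.1 -0.1] 10.0
118 31.74 [435.8 298.7 118. ] [-0.6 -0.9 -2.6] [-0.   0.1 -0. ] 9.5
117 31.99 [435.9 298.8 117.1] [ 0.2  0.4 -1.4] [ 0.1 -0.   0. ] 9.3
116 32.24 [436.1 299.  117. ] [-2.1 -1.7  5.5] [-0.2  0.4  0. ] 9.7
```

Contact with the floor came at the expected height. Releasing, withdrawing and checking.

Run:
```python
from look import *
robot.hold(.2); grip(0.5); robot.servo_line([435.8,298.7,235],feed=100); robot.hold(.5); st()
a=viewer.read_camera("side");
for n in("blade","blade_grip"):
    for d in viewer.pinpoint(n,"side")[:3]: print(n,d["confidence"],w("side",d["at"]))
b=viewer.read_camera("scene")
for d in viewer.pinpoint("key_grip","scene")[:2]: print(d["confidence"],w("scene",d["at"]))
g=lambda im,x,y,w:cv2.resize(im[y:y+w*3//4,x:x+w],(400,300),interpolation=2)
save("m7",np.hstack([g(a,100,100,160),g(b,200,110,140)]))
```

```text
34.97 [435.8 298.7 235. ] [-0.3 -0.5  0.6] [0.  0.1 0. ] 46.1
blade 0.81 [701.9 -26.1  -2.2]
blade 0.74 [432.3 299.6   7.8]
blade_grip 0.97 [698.5 -31.5 126.5]
blade_grip 0.77 [432.1 296.5 132.8]
0.63 [802.3 -54.1  -1.1]
0.57 [557.2 -22.3 117.3]
```

View pics/m7.png

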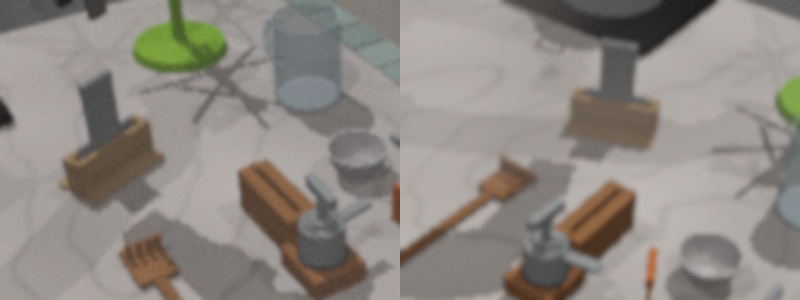

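The blade stands upright in the rack, the key is home in the turned lock, and the bystanders in view look undisturbed.

```bash
python3 -c "
from h import *
print(robot.job_done())"
```

```text
the job is handed in; nothing more can be done
None
```

The job is handed in at about 35 s of the 58 s allowed: the key is home in the lock and turned to its stop, and the steel blade stands upright in the drying rack; the judge returned no verdict.

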